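Reset the tripped gel power supply

ROBOT

A 6-joint arm with a two-finger parallel gripper is mounted at the origin on the work surface. World frame = base frame: x ahead of the robot, y to its left, z up, the work surface at z = 0. Lengths are in m, angles in degrees, forces in N, time in s.
With the tool pointing down it reaches from about 0.25 to 0.775 m from the base axis. Payload 8.9 kg.
Tool frame: the origin (TCP) lies midway between the tips of the shut fingers; the grasp point (between the pads) lies 19 mm behind it (robot.tcp_to_grasp is the distance from the TCP to the grasp point, in m); z points along the fingers, x is the direction in which the jaws open and shut, and the axes are right-handed (so a half turn about z gives the same grasp; the last joint's range is limited). The gripper opens to 85 mm and grips with 20 to 120 N. Pads are 22 mm wide; open, the fingers measure 114 mm over their backs; the gripper's body (76 mm by 85 mm) begins 54 mm behind the grasp point. The pads swing forward as they close: fully open they stand 13 mm farther back than shut.
Start: joints at [-79.143, 16.656, -8.789, 64.555, 0, 82.019], TCP at [0.17, -0.497, 0.231] pointing down, gripper open.
Joint ranges: [-144.48, 144.48], [-52.06, 99.96], [-74.48, 78.29], [-112.23, 115.85], [-86.99, 84.42], [-180, 180]. Speed limits (degrees/s): [127.2, 127.2, 159.86, 180, 180, 180].

INTERFACE

Orientations are given as [roll, pitch, yaw] about the fixed x, y, z axes, in that order (R = Rz(yaw) Ry(pitch) Rx(roll)).
In Python, from cell import robot, eoat, planner, capture, calibration, look_for, trace, landmark_of gives the robot as it stands. Calls block until the motion is done:
- robot.move_ptp(position, orientation): joint-space move of the TCP to a pose.
- robot.movel(position, orientation=None, max_speed=0.15): straight line of the TCP; orientation=None keeps the orientation; max_speed is the mean speed in m/s.
- robot.move_joints(angles): joint-space move.
- eoat.move_gripper(opening, effort=None): finger opening in m; effort is the grip in N (None keeps the last); returns when the fingers have stopped.
- robot.wait(seconds).
- planner.inverse_kinematics(position, orientation): joint angles nearest the present ones, or None.
- robot.sense(): the state.
- capture(name): name is "scene" or "top"; returns the picture (480x640x3 uint8, red, green, blue); there is no depth.
- calibration(name): a dict with "K" (3x3 intrinsics, pixels), "distortion" ([k1, k2, p1, p2, k3] as OpenCV has them; the pictures are not rectified), "world_to_cam" (4x4, takes a point from world to camera coordinates). Camera axes: x right, y down, z forward; pixel columns grow to the right and rows downward; lengths in m; the calibration is good to about 2 mm. A picture is of the moment at which its call begins. calibration takes no time and is no camera call.
A pose or a line that the arm cannot do raises robot.Unreachable and nothing moves.
- robot.close_job(): hands the job in, once; it reports no verdict.
Trained networks look in the newest picture that a camera, given by its name, has taken for a name from the list of things; names that differ only in an ending like _2 or _b are one class to them, and where a whole thing is asked for, a point or a joint stands for the part that bears it (a point fixed in the world has none). Each returns a list of dicts, best first, with "confidence" (0 to 1); they miss things now and then, are a little off and sometimes report something else, mostly with a low value. They report only what shows in the picture. A call takes as long as a camera call. They do not tell look-alikes from the thing itself.
- look_for(target, camera): "xyz" ([x, y, z] in m, in world coordinates, good to about 4 mm: the middle of the surface that is visible of it).
- trace(target, camera): "pixels" (480x640 bool, what is visible of it).
- landmark_of(target, camera): "xyz" ([x, y, z] in m, in world coordinates, good to about 4 mm: a listed point, or the origin of a listed thing).
The state is a dict: "time_s": time; "qpos": joint angles; "qd": joint speeds; "effort": joint torques, N m; "position": TCP position; "tcp_rot": TCP orientation; "force": force on the tool from outside, world axes, zero at the start; "torque": the same for the moment, N m; "grip_width": finger opening in m.
Only numpy, scipy, OpenCV 4.12 (cv2) and the standard library are available. Lean on these libraries where they do the work, as an engineer would, in place of code of your own. Each camera call takes 0.05 s, during which the arm holds its last target. There are 200 camera calls.

TASK

The gel power supply has tripped and somebody has left a pipette tip box standing over its round reset well. Push the tip box along the deck until it is off the round well, without lifting it, and leave it standing on the deck of the supply; then reach a fingertip into the round well, press the sunken key fully down, keep it down for a good second and let it come back up. Do not press the key in the square well, and leave everything else on the bench where it stands.

Things in the scene. Friction and masses are not known exactly. Their poses are not given: they have to be found in the camera images.
- supply: Power supply: flat white box, 170 (its x) x 300 (its y) x 80 mm high, fixed, left or right on the bench. Origin: centre of its underside; z up; front with black display faces -x. The grey deck is flat at 80 mm height with a rim 4 mm wide and 6 mm high round its edge. On its long centre line two wells are sunk: a round one 30 mm to -y of the middle, a square one 90 mm to +y.
- tip_box: Loose pipette tip box on the deck, covering the round well: grey base, clear lid, 110 (its x) x 80 (its y) x 60 mm high, 0.14 to 0.28 kg, slides over deck and wells. Origin: centre of its underside; axes within 0.15 rad of the supply's. The deck has room to push it off the well along the supply's +y (up to about 130 mm, over the square well) or, barely, along -y (up to about 75 mm).
- round_well (a point): Centre of the round well's mouth, at deck level; axes as the supply's. The well is 44 mm in diameter and 30 mm deep with upright walls. In it is the reset key, a white disc of 36 mm diameter whose top lies 20 mm below the deck when up and 26 mm below when fully down.
- reset_key (a joint): Travel of the reset key in the round well, m: 0 up, 0.006 fully down (straight downward). It starts to move at about 1.5 N, needs about 4.5 N to be fully down, and springs back when let go.
- square_well (a point): Centre of the square well's mouth, at deck level. The well is 38 x 38 mm and 30 mm deep; in it is the output key, a white square of 30 mm with its top 20 mm below the deck. Not to be pressed.
- output_key (a joint): Travel of the output key in the square well, m: 0 up, 0.006 fully down, sprung like the reset key. Leave it alone.
- gel_tank: Clear electrophoresis tank with lid, 140 x 210 x 75 mm, with two upright plug posts up to 110 mm height, fixed to the bench on the half where the supply is not. Origin: centre of its underside.
- bottle_large: Loose glass bottle with white cap, diameter 86, height 190 mm, at the back. Origin: centre of its underside. Bystander.
- bottle_medium: Loose glass bottle with white cap, diameter 70, height 150 mm, at the back. Origin: centre of its underside. Bystander.
- bottle_small: Loose glass bottle with white cap, diameter 54, height 105 mm, at the back. Origin: centre of its underside. Bystander.
- flask: Loose conical glass flask, foot diameter 84, height 122 mm, at the back left. Origin: centre of its underside. Bystander.
- tube_rack: Loose blue rack full of white tubes, 90 x 120 x 42 mm, at the right. Origin: centre of its underside. Bystander.
- jar: Loose amber jar, diameter 44, height 55 mm, on the bench just in front of the supply. Origin: centre of its underside. Bystander.
- spare_tip_box: A second loose tip box of the same make, 110 x 80 x 60 mm, standing on the bench on the robot side of the gel tank. Origin: centre of its underside. Bystander, not the one to push.
Mind the look-alikes: they are no part of the job. What is shaped like the tip_box but green or purple is not meant.

How it is judged (in metres and radians):
On the way, in this order (a step that is already met when the one before it is completed fails the run):
1. the tip box has been pushed off the round well and stands on the deck ((y of tip_box in the frame of round_well above 0.06 m or y of tip_box in the frame of round_well below -0.06 m) and z of tip_box in the frame of supply between 0.076 and 0.084 m and angle between tip_box's own z axis and vertical below 0.06 rad), for 0.2 s.
2. the reset key is held fully down for 0.8 s (value of joint reset_key above 0.005 m), for 0.8 s.
At the end, for the whole second after the job is handed in: The tip box stands upright and at rest on the supply's deck, its centre at least 60 mm along the supply's length (either way) from the centre of the round well; the reset key has been held down at least 5 of its 6 mm for 0.8 s after that and is up again (within 1 mm); the output key is up (all of step 1 and linear speed of tip_box below 0.02 m/s and value of joint each of reset_key, output_key below 0.001 m); the robot touches nothing.
It fails at once if the tip box is lifted more than 12 mm off the deck (z of tip_box in the frame of supply above 0.092 m).
It fails at once if the tip box is tipped by more than 0.4 rad (angle between tip_box's own z axis and vertical above 0.4 rad).
It fails at once if the output key in the square well is pressed (more than 3 mm) (value of joint output_key above 0.003 m).
It fails at once if a bystander is moved by more than 20 mm or lifted (distance of any of bottle_large, bottle_medium, bottle_small, flask, tube_rack, jar, spare_tip_box from where it was at the start of the episode above 0.02 m).
It fails at once if a bystander is tipped over (angle between any of bottle_large, bottle_medium, bottle_small, flask, tube_rack, jar, spare_tip_box's own z axis and vertical above 0.35 rad).
It also fails if it takes over 48 s, if anything falls off the work surface, if the arm or the gripper's body presses on something with over 40 N, if the wrist force passes 120 N, or if a joint passes its speed limit or range.

## Working session

There is one attempt and no reset: what is moved stays moved. The work goes in short steps, each a Python script; the robot and the scene stay as the last script left them, time stands still between calls to the robot, and variables do not carry over. Pictures are saved under pics/ and viewed, about 8 in all and at most 12, crops included, and the job is handed in when it is done.

```bash
mkdir -p pics
python3 - <<'E'
from cell import *
import cv2,numpy as np
for c in ("scene","top"):
    im=capture(c); cv2.imwrite(f"pics/{c}0.png",im[:,:,::-1])
    cal=calibration(c); W=np.array(cal["world_to_cam"]); print(c,"cam pos",(-W[:3,:3].T@W[:3,3]).round(3), np.array(cal["K"]).round(0).tolist())
    for t in ("supply","tip_box","round_well","square_well","gel_tank","jar","spare_tip_box"):
        print(t,[(np.round(d["xyz"],3).tolist(),round(d["confidence"],2)) for d in landmark_of(t,c)][:4])
print(robot.sense())
E
```

```text
scene cam pos [1.039 0.536 0.891] [[560.0, 0.0, 321.0], [0.0, 560.0, 238.0], [0.0, 0.0, 1.0]]
supply [([0.512, -0.195, -0.001], 0.94)]
tip_box [([0.705, -0.235, -0.002], 0.95), ([0.42, -0.468, 0.003], 0.88), ([0.524, -0.225, 0.079], 0.66), ([0.512, -0.195, -0.001], 0.38)]
round_well [([0.517, -0.226, 0.078], 0.78)]
square_well [([0.514, -0.103, 0.085], 0.93)]
gel_tank [([0.533, 0.156, -0.001], 0.75)]
jar [([0.375, -0.112, -0.003], 0.82)]
spare_tip_box [([0.379, 0.173, -0.002], 0.64)]
top cam pos [ 0.399 -0.081  1.323] [[617.0, 0.0, 323.0], [0.0, 617.0, 246.0], [0.0, 0.0, 1.0]]
supply [([0.516, -0.194, 0.001], 0.85), ([0.377, 0.175, -0.002], 0.51)]
tip_box [([0.305, -0.269, 0.003], 0.78), ([0.524, -0.223, 0.079], 0.77), ([0.42, -0.465, 0.001], 0.68)]
round_well []
square_well [([0.517, -0.107, 0.081], 0.68)]
gel_tank [([0.538, 0.153, -0.0], 0.81)]
jar [([0.773, 0.112, 0.001], 0.73), ([0.374, -0.115, 0.006], 0.71)]
spare_tip_box [([0.377, 0.178, -0.003], 0.59)]
{'time_s': 0.8, 'qpos': array([-7.91444260e+01,  1.66544545e+01, -8.78710518e+00,  6.45562789e+01,
       -1.67147956e-04,  8.20193714e+01]), 'qd': array([ 0.00489786, -0.03158411, -0.01237858,  0.01052236,  0.03922928,
       -0.05808053]), 'effort': array([ 6.19898710e-04, -5.36974669e+01,  3.31633759e+01,  1.47645729e-03,
       -1.04208229e-04,  1.21373546e-06]), 'position': array([ 0.16951422, -0.49689234,  0.23133156]), 'tcp_rot': array([ 1.79999534e+02, -2.11727220e-03, -7.11637973e+01]), 'force': array([-0.16509173, -0.20680556, -0.3946697 ]), 'torque': array([-0.05434755,  0.02933333,  0.03442016]), 'grip_width': 0.08520908162177603}
```

View pics/scene0.png

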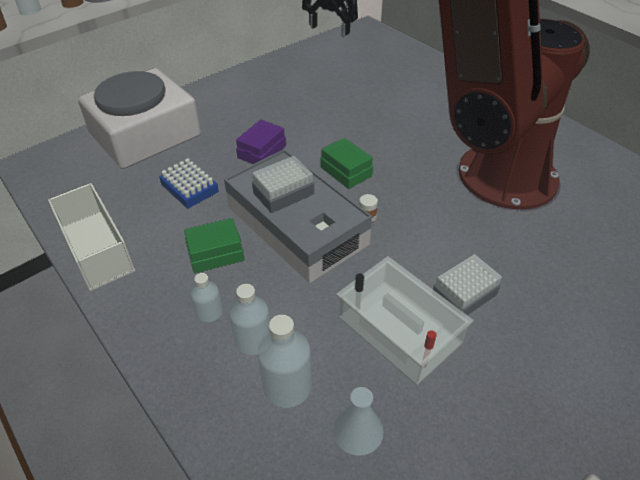

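View pics/top0.png

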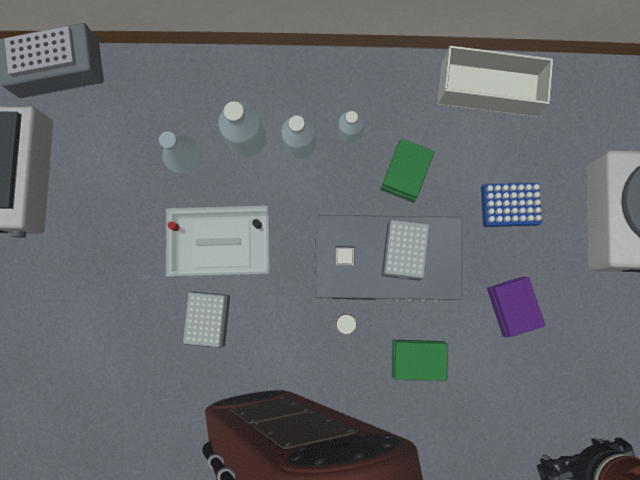

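The tip box stands on the supply at top (407,249), scene (283,182): grey with a clear lid. The look-alikes are the spare box, grey but on the bench by the tank at top (206,319), green boxes at (407,170) and (420,360), and a purple one at (516,306). I'll measure the supply and tip box outlines and confirm in one crop.

```bash
cat > h.py <<'E'
from cell import *
import cv2,numpy as np
def ray(cam,uv,z):
    c=calibration(cam);K=np.array(c["K"]);D=np.array(c["distortion"]);W=np.array(c["world_to_cam"])
    p=cv2.undistortPoints(np.array(uv,float).reshape(-1,1,2),K,D)[:,0]
    d=np.c_[p,np.ones(len(p))]@W[:3,:3]; o=-W[:3,:3].T@W[:3,3]
    return (o+d*((z-o[2])/d[:,2])[:,None])
def proj(cam,P):
    c=calibration(cam);W=np.array(c["world_to_cam"])
    return cv2.projectPoints(np.array(P,float),cv2.Rodrigues(W[:3,:3])[0],W[:3,3],np.array(c["K"]),np.array(c["distortion"]))[0][:,0]
E
python3 - <<'E'
from h import *
im=capture("top")
for t,z in (("supply",.086),("tip_box",.13)):
    for d in trace(t,"top")[:4]:
        m=d["pixels"].astype(np.uint8); c=np.argwhere(m).mean(0)[::-1]
        h=cv2.findContours(m,0,2)[0]; h=max(h,key=cv2.contourArea)
        b=cv2.boxPoints(cv2.minAreaRect(h)); w=ray("top",b,z)
        print(t,d["confidence"],c.round(),b.round(1).tolist(),w[:,:2].round(3).tolist(),w.mean(0).round(4))
print("manual supply",ray("top",[(316,215),(462,216),(463,299),(317,298)],.086).round(4).tolist())
print("sq",ray("top",[(344,256)],.06).round(4))
x,y=295,195
cv2.imwrite("pics/crop.png",cv2.resize(im[y:y+125,x:x+185,::-1],None,fx=4.3,fy=4.3,interpolation=cv2.INTER_CUBIC))
E
```

```text
supply 0.83 [385. 258.] [[314.0, 213.0], [464.0, 213.0], [464.0, 302.0], [314.0, 302.0]] [[0.596, -0.042], [0.604, -0.346], [0.424, -0.347], [0.416, -0.047]] [ 0.5098 -0.1955  0.086 ]
supply 0.19 [351. 126.] [[339.0, 112.0], [362.0, 112.0], [362.0, 141.0], [339.0, 141.0]] [[0.809, -0.088], [0.81, -0.135], [0.748, -0.136], [0.747, -0.089]] [ 0.7784 -0.1121  0.086 ]
tip_box 0.88 [405. 250.] [[380.1000061035156, 275.3999938964844], [386.79998779296875, 218.5], [429.8999938964844, 223.5], [423.20001220703125, 280.5]] [[0.47, -0.175], [0.582, -0.186], [0.574, -0.27], [0.462, -0.258]] [ 0.522  -0.2223  0.13  ]
tip_box 0.85 [407. 170.] [[379.5, 189.1999969482422], [399.20001220703125, 137.60000610351562], [434.5, 151.10000610351562], [414.79998779296875, 202.6999969482422]] [[0.639, -0.171], [0.744, -0.208], [0.719, -0.278], [0.614, -0.24]] [ 0.6793 -0.2243  0.13  ]
tip_box 0.76 [515. 307.] [[485.79998779296875, 287.3999938964844], [527.5, 273.5], [544.9000244140625, 325.70001220703125], [503.20001220703125, 339.6000061035156]] [[0.452, -0.38], [0.481, -0.461], [0.381, -0.494], [0.353, -0.413]] [ 0.4165 -0.437   0.13  ]
manual supply [[0.5919, -0.0461, 0.086], [0.5974, -0.3422, 0.086], [0.4296, -0.3448, 0.086], [0.4242, -0.0528, 0.086]]
sq [[ 0.5123 -0.1053  0.06  ]]
```

View pics/crop.png

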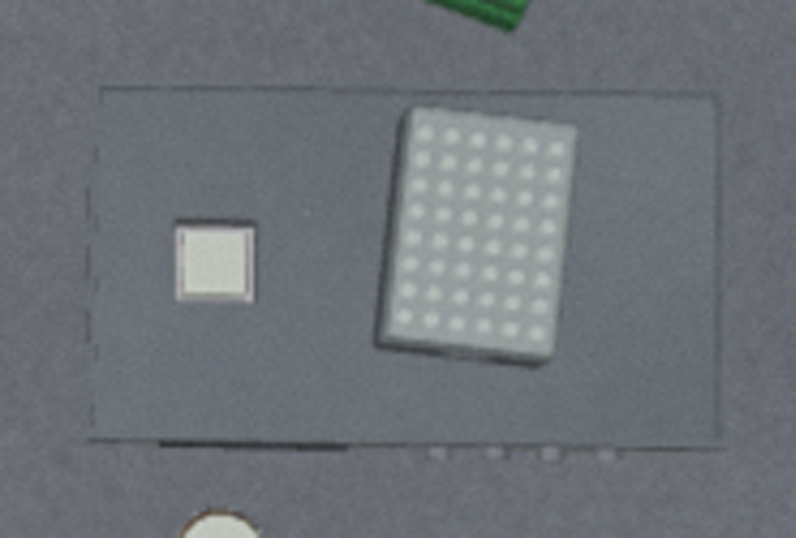

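The crop shows the grey tip box with a clear lid at full-picture (407,249), standing on the deck and rotated about -6.7° against the supply. The square well is open at (345,256), and the free -y deck lies to the right. This is the box to push. I'll push it along +y with two spread fingers, low down.

```bash
cat >> h.py <<'E'
YAW=1.06; C=np.array([.5125,-.195]); a=np.radians(YAW)
def S(x,y,z): return [*(C+np.array([[np.cos(a),-np.sin(a)],[np.sin(a),np.cos(a)]])@[x,y]),z]
def st(m=""):
    s=robot.sense(); print(m,round(s["time_s"],2),s["position"].round(4),s["force"].round(1),round(s["grip_width"],3))
E
python3 - <<'E'
from h import *
q={k:planner.inverse_kinematics(S(.008,-.11,.2),[180,0,k]) for k in (YAW,YAW-180)}
print(q)
k=min([k for k in q if q[k] is not None],key=lambda k:abs(q[k][5]))
print(k)
robot.move_ptp(S(.008,-.11,.22),[180,0,k]); eoat.move_gripper(.06); st("above")
robot.movel(S(.008,-.11,.093),max_speed=.1); st("down")
cv2.imwrite("pics/down.png",capture("scene")[100:300,180:420,::-1].repeat(3,0).repeat(3,1))
E
```

```text
{1.06: array([-37.17952667,  26.39259523,   1.01532582,  64.62273059,
         0.        ,  51.76047333]), -178.94: array([ -37.17952667,   26.39259523,    1.01532582,   64.62273059,
          0.        , -128.23952667])}
1.06
above 2.82 [ 0.5223 -0.3052  0.2201] [-0.4 -0.   0. ] 0.06
down 4.23 [ 0.5229 -0.3051  0.0937] [1.2 0.6 0.2] 0.06
```

View pics/down.png

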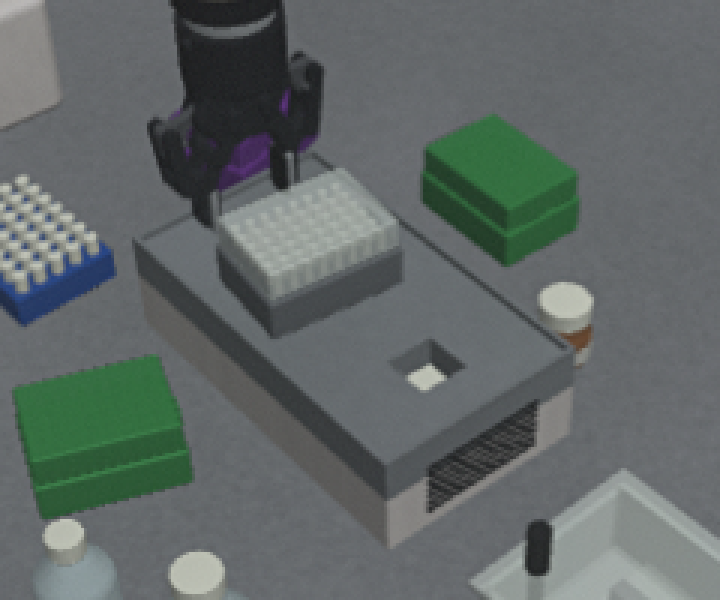

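The fingers (crop about (205,205) and (280,180)) straddle the box's -y face from behind, inside the rim, without touching it. Next is the push.

Run:
```python
from h import *
for y in (-.06,-.02,.024):
    robot.movel(S(.008,y,.093),max_speed=.04); st(y)
robot.wait(.2); robot.movel(S(.008,-.01,.093),max_speed=.05); robot.movel(S(.008,-.01,.2),max_speed=.12); st("up")
eoat.move_gripper(0.0,20)
robot.movel(S(0,-.17,.25),max_speed=.2); st()
for c in ("scene","top"):
    im=capture(c); cv2.imwrite(f"pics/{c}1.png",im[:,:,::-1])
    for t in ("supply","tip_box","round_well","square_well"):
        print(c,t,[(np.round(d["xyz"],4).tolist(),round(d["confidence"],2)) for d in landmark_of(t,c)][:4])
s=cv2.imread("pics/scene1.png")[130:290,210:390]; t=cv2.imread("pics/top1.png")[200:310,305:475]
cv2.imwrite("pics/both.png",np.vstack([cv2.resize(s,(350,312),interpolation=2),cv2.resize(t,(350,227),interpolation=2)]).repeat(1,1))
cv2.imwrite("pics/s1.png",cv2.resize(s,None,fx=3.5,fy=3.5,interpolation=2)); cv2.imwrite("pics/t1.png",cv2.resize(t,None,fx=4.5,fy=4.5,interpolation=2))
```

```text
-0.06 5.68 [ 0.5216 -0.2549  0.0929] [-0.9 -0.2 -0.3] 0.06
-0.02 6.83 [ 0.5209 -0.215   0.093 ] [ 0.2 -0.2  0.1] 0.06
0.024 8.08 [ 0.5201 -0.171   0.093 ] [ 0.9 -0.5  0.3] 0.06
up 10.16 [ 0.5203 -0.2046  0.1993] [ 0.  -0.9  0.1] 0.06
 11.75 [ 0.5155 -0.3643  0.2497] [-0.5 -0.2  0.2] -0.0
scene supply [([0.5132, -0.1915, -0.0048], 0.96), ([0.638, -0.4596, -0.001], 0.26)]
scene tip_box [([0.4154, -0.4697, 0.0041], 0.92), ([0.7035, -0.2364, 0.0001], 0.77), ([0.3038, -0.2669, -0.0021], 0.73), ([0.5181, -0.122, 0.0804], 0.71)]
scene round_well [([0.5204, -0.2311, 0.081], 0.6)]
scene square_well [([0.5146, -0.1047, 0.0806], 0.76)]
top supply [([0.5123, -0.1974, 0.0011], 0.81)]
top tip_box [([0.7029, -0.2385, -0.0019], 0.91), ([0.5156, -0.1165, 0.0787], 0.79)]
top round_well [([0.5164, -0.2261, 0.0754], 0.76), ([0.5151, -0.1094, 0.0784], 0.74)]
top square_well [([0.5126, -0.1082, 0.0791], 0.84), ([0.639, -0.4644, -0.0016], 0.51)]
```

View pics/t1.png

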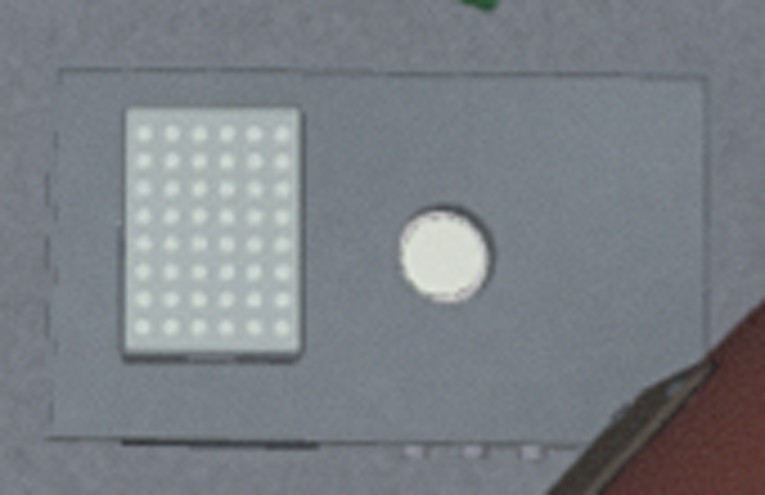

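View pics/s1.png

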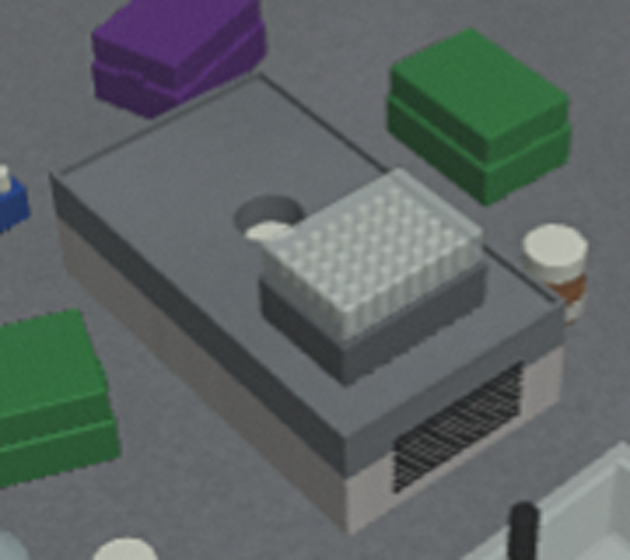

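The box is off the well, square to the supply and flat on the deck. The round well is open, mouth centre at top crop (446,253), which is picture (404.1,256.2). Its 98 px crop width matches 44 mm. Next I'll locate it and cross-check with the disc.

Run:
```python
from h import *
f=lambda u,v:[(305+(u-1.75)/4.5,200+(v-1.75)/4.5)]
print("mouth",ray("top",f(446,253),.08).round(4),"mouth edges",ray("top",[f(398,253)[0],f(494,253)[0],f(446,204)[0],f(446,302)[0]],.08)[:,:2].round(4).tolist())
im=cv2.imread("pics/top1.png"); m=cv2.inRange(im[240:275,385:425],(170,170,170),(255,255,255))
M=cv2.moments(m,True); c=(385+M["m10"]/M["m00"],240+M["m01"]/M["m00"]); print(c,M["m00"],"disc",ray("top",[c],.06).round(4))
print("from supply",np.round(S(0,-.03,.08),4))
```

```text
mouth [[ 0.5139 -0.2256  0.08  ]] mouth edges [[0.5133, -0.2041], [0.5144, -0.2472], [0.536, -0.2254], [0.4918, -0.2259]]
(403.1041666666667, 256.56944444444446) 288.0 disc [[ 0.5142 -0.2267  0.06  ]]
from supply [ 0.5131 -0.225   0.08  ]
```

All three estimates agree within 1.5 mm, so I'll use (0.514,-0.2257). Reach in and press, guided by force.

Run:
```python
from h import *
x,y=.514,-.2257
robot.movel([x,y,.2],max_speed=.15); robot.wait(.3); st("above")
robot.movel([x,y,.09],max_speed=.1); robot.movel([x,y,.063],max_speed=.04); robot.wait(.3)
f0=robot.sense()["force"]; st("in well")
z=.063
while z>.0495:
    z-=.001; robot.movel([x,y,z],max_speed=.02); robot.wait(.1)
    s=robot.sense(); f=s["force"]-f0; print(round(z,4),s["position"].round(4),f.round(1))
    if abs(f[2])>8 or np.hypot(*f[:2])>12: break
robot.wait(1.3); st("held")
cv2.imwrite("pics/press.png",cv2.resize(capture("scene")[110:290,200:400,::-1],None,fx=3,fy=3,interpolation=2))
```

```text
above 13.68 [ 0.514  -0.2261  0.2   ] [-0.1  0.  -0.2] -0.0
in well 16.06 [ 0.5141 -0.2257  0.0632] [ 0.1 -0.3 -0.3] 0.0
0.062 [ 0.514  -0.2257  0.062 ] [-1.2  0.  -0.2]
0.061 [ 0.514  -0.2257  0.061 ] [-0.5  0.7  0.6]
0.06 [ 0.5141 -0.2258  0.0601] [1.1 0.1 2.3]
0.059 [ 0.5141 -0.2258  0.0591] [1.  0.4 2.1]
0.058 [ 0.5141 -0.2258  0.0581] [-0.3 -0.7  3.1]
0.057 [ 0.5141 -0.2258  0.0571] [ 0.4 -0.6  2.8]
0.056 [ 0.5141 -0.2258  0.0561] [ 0.6 -0.4  3.5]
0.055 [ 0.5141 -0.2258  0.0551] [1.4 0.1 4.9]
0.054 [ 0.5141 -0.2258  0.0541] [ 1.4 -1.   4.8]
0.053 [ 0.5142 -0.2258  0.0539] [-1.   0.6 15. ]
held 20.86 [ 0.5142 -0.2258  0.0539] [-2.3  0.9 14.1] -0.0
```

View pics/press.png

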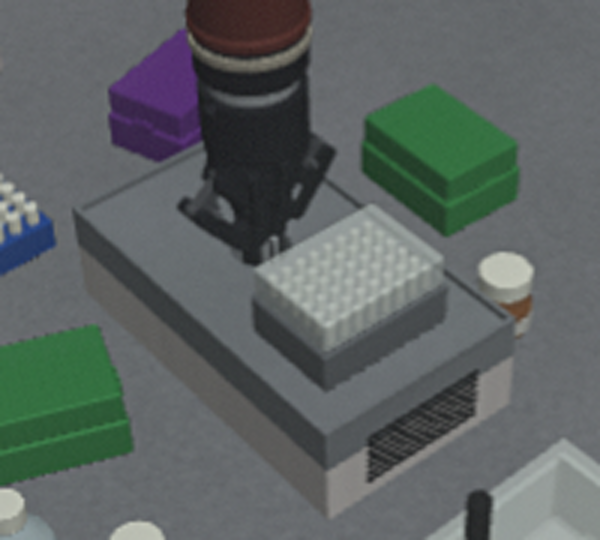

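The fingertip is in the well with the box untouched. The key was met at z 0.060 and bottomed at 0.054 (6 mm travel, then stiff at 14 N), and has been held for over 1.3 s. Now I'll retract, check and hand in.

Run:
```python
from h import *
x,y=.514,-.2257
robot.movel([x,y,.09],max_speed=.04); robot.movel([x,y,.22],max_speed=.15)
robot.movel(S(0,-.17,.25),max_speed=.2); robot.wait(.5); st("clear")
im=capture("top"); cv2.imwrite("pics/top2.png",im[:,:,::-1])
print([(np.round(d["xyz"],4).tolist(),round(d["confidence"],2)) for d in landmark_of("tip_box","top")][:4])
m=cv2.inRange(im[240:275,385:425],(170,170,170),(255,255,255)); print("disc px",(m>0).sum())
print("diff px vs before",(cv2.absdiff(im,cv2.imread("pics/top1.png")[:,:,::-1]).max(2)>40).sum())
robot.close_job()
```

```text
clear 24.36 [ 0.5157 -0.3648  0.2501] [-0.2 -0.8 -0.4] -0.0
[([0.5195, -0.1176, 0.079], 0.84), ([0.7049, -0.2371, 0.0031], 0.76)]
disc px 287
diff px vs before 27
the job is handed in; nothing more can be done
```

I pushed the tip box off the round well, pressed and released the reset key, and handed the job in at about 24 s of the 48 s allowed. No verdict is reported.

- **Tip box:** I slid it along the supply's +y with two spread fingers. It stands flat and square on the deck. Its centre is about 0.105–0.108 m from the round well; 0.060 m is needed.
- **Reset key:** The fingertip met the key at z = 0.060 and bottomed it at 0.054, which is the full 6 mm. I held it there at about 14 N for more than 1.3 s, then withdrew.
- **Last checks:**
  - The key disc covers 287 px in the top camera, against 288 before the press, so it looks to be up again.
  - The top picture taken after the press hardly differs from the one before it (27 px), so nothing it shows moved during the press.
  - The arm was clear of everything.
- **Not measured:** I could not see the output key at the end, because the box now stands over the square well. The fingers never went near that well.

No check failed. The network's position estimates scattered by up to about 6 mm, so for the press I used the well's mouth as measured in the picture, which the disc and the supply's geometry matched within 1.5 mm.

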